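Put two label rolls up into the reserve places of the sloped rack

ROBOT

A 7-joint arm with a two-finger parallel gripper is mounted at the origin on the work surface. World frame = base frame: x ahead of the robot, y to its left, z up, the work surface at z = 0. Lengths are in mm, angles in rad, forces in N, time in s.
With the tool pointing down it reaches from about 400 to 900 mm from the base axis. Payload 5.5 kg.
Tool frame: the origin (TCP) lies on the centre line of the jaws, within the pads' length; the fingertips stand 11 mm ahead of it and the grasp point (between the pads) lies 8 mm behind it; z points along the fingers, y is the line along which they close (so a half turn about z gives the same grasp; the last joint's range is limited). The gripper opens to 85 mm and grips with 20 to 120 N. Pads are 22 mm wide; open, the fingers measure 114 mm over their backs; the gripper's body (76 mm by 85 mm) begins 54 mm behind the grasp point. The pads swing forward as they close: fully open they stand 13 mm farther back than shut.
Start: joints at [-0.88, 0.501, -0.427, 1.55, 0.221, 1.138, -0.21], TCP at [269.63, 591.438, 242.31] pointing down, gripper open.
Joint ranges: [-2.88, 2.88], [-0.31, 2.03], [-1.54, 1.56], [0.2, 2.42], [-1.41, 4.55], [0.19, 2.02], [-2.57, 2.57]. Speed limits (rad/s): [2.57, 2.57, 3.14, 3.14, 3.14, 3.14, 3.14].

INTERFACE

Orientations are given as [roll, pitch, yaw] about the fixed x, y, z axes, in that order (R = Rz(yaw) Ry(pitch) Rx(roll)).
In Python, from rig import ctrl, camera, get_calibration, nets gives the robot as it stands.
- The arm moves only by the shell command python3 -m pendant 'ROWS'. ROWS is JSON, a list of rows, each an object with "travel": the shift along the tool's x, y, z in units of 25 mm (1.0 is 25 mm), a list of three; "angular": the turn, a rotation vector about the tool's x, y, z in units of 6 degrees (1.0 is 6 degrees), a list of three; "gripper": the closure, from 0 (fully open) to 1 (shut). A call has 1 to 10 rows; each row shifts and turns the commanded pose from where the row before left it, along the tool's axes as they then stand; what a row does not reach is not made up. A row lasts 1/10 s, in which the tool goes at most 50 mm and 8.59 degrees, less where a joint would pass 70% of its speed; a pose out of reach is approached as far as the arm can. A call is refused whole if a number of a shift passes 1 or a number of a turn 1, either way. A call with a gripper value outside its range is refused whole. The fingers move at their own pace and stop on an object; the grip force is fixed at half the most. Time passes only in rows, so rows that do not move let the fingers close. It gives the time, the measured TCP pose, the force, the opening and the grip force at its end, in the units of the state.
- ctrl.get_obs(): the state, without advancing time (a new reading comes with each control period).
- camera(name): name is "scene" or "top"; returns the picture (480x640x3 uint8, blue, green, red); there is no depth.
- get_calibration(name): a dict with "K" (3x3 intrinsics, pixels), "k1" (the pictures are not rectified: a ray, as slopes to the right and down, at radius r is drawn at 1 + k1 r^2 times it, then the intrinsics apply), "rvec" (rotation vector, rad) and "tvec" (3), from world to camera coordinates, as OpenCV has them. Camera axes: x right, y down, z forward; pixel columns grow to the right and rows downward; lengths in mm; the calibration is good to about 2 mm. A picture is of the moment at which its call begins. get_calibration takes no time and is no camera call.
- ctrl.close_job(): hands the job in; it is judged then, once.
Trained networks look in the newest picture that a camera, given by its name, has taken for a name from the list of things; names that differ only in an ending like _2 or _b are one class to them, and where a whole thing is asked for, a point or a joint stands for the part that bears it (a point fixed in the world has none). Each returns a list of dicts, best first, with "p" (0 to 1); they miss things now and then, are a little off and sometimes report something else, mostly with a low value. They report only what shows in the picture. A call takes as long as a camera call. They do not tell look-alikes from the thing itself.
- nets.spot_in(camera, target): "extent" ([centre column, centre row, width, height] in pixels, round what is visible of it).
- nets.spot_point(camera, target): "pixel" ([row, column] in pixels: a listed point, or the origin of a listed thing).
The state is a dict: "time_s": time; "qpos": joint angles; "joint_vel": joint speeds; "tau": joint torques, N m; "tcp_pos": TCP position; "ee_rot": TCP orientation; "force": force on the tool from outside, world axes, zero at the start; "torque": the same for the moment, N m; "finger_gap": finger opening in mm; "gripper_force": force on a finger pad.
Only numpy, scipy, OpenCV 4.12 (cv2) and the standard library are available. Lean on these libraries where they do the work, as an engineer would, in place of code of your own. Each camera call takes 0.05 s, during which the arm holds its last target. There are 200 camera calls.

TASK

The orange and the green roll of box labels stand at the low front ends of their gutters in the sloped rack. With the fingertips, push each of them up its own gutter until it has passed the yellow spring catch and stays up behind it without rolling back; do not pick the rolls up or grip them. Leave the blue roll at its front end, and leave everything else on the bench alone.

Things in the scene. Friction and masses are not known exactly. Their poses are not given: they have to be found in the camera images.
- gutters: Three grey sheet-metal gutters side by side, fixed. x: uphill along the floors (9 deg above level); y: across, to the left looking uphill; z: square to the floors. Origin: middle gutter's floor surface at the inside of the low front lip, about 34 mm above the bench. Centre lines at y = -80, 0, +80 mm; 55 mm wide inside; side walls 32 mm high, 3 mm thick; floor from x = 0 to 268 mm.
- rack: The rack's stand that carries the gutters, fixed to the bench, 300 x 260 mm; origin on the bench under its middle, x level towards the high end. Each gutter has a 14 mm high lip at its low end (free space in front: fingers reach over it to get behind a roll) and a 45 mm high end plate at its high end, which stops a roll's centre at gutter x = 223 mm. Nothing is above the gutters.
- catch_right (a point): Free end of the yellow spring catch of the gutter at y = -80 mm: gutter x = 140 mm, 25 mm above the floor. Each catch is a flat arm in the gutter's +y wall, pivoted at x = 85 mm, 14 to 36 mm above the floor, jutting 14 mm into the gutter; a roll pushed uphill swings it into the wall with under 3 N.
- catch_middle (a point): Free end of the catch of the middle gutter, as the others. It springs out behind a roll once the roll's centre is beyond gutter x = 186 mm; let go then, the roll comes back about to x = 184 mm and rests on the catch. Let go earlier, it rolls back down towards the lip. A push of 1 to 8 N moves a roll; its paper is smooth.
- catch_left (a point): Free end of the catch of the gutter at y = +80 mm, as the others.
- orange_roll: Orange roll of labels: a solid disc 90 mm in diameter, 50 mm wide, 0.19 to 0.34 kg, standing on its rim so that it rolls along its gutter. Origin at its centre, y along its axle (x and z turn as it rolls). To be pushed up. At the start it rests on the low lip of one of the three gutters, its centre at x = 33 mm, z = 45 mm of the gutter frame; which gutter varies.
- green_roll: Green roll of labels: a solid disc 90 mm in diameter, 50 mm wide, 0.19 to 0.34 kg, standing on its rim so that it rolls along its gutter. Origin at its centre, y along its axle (x and z turn as it rolls). To be pushed up. Starts on the low lip of another gutter.
- blue_roll: Blue roll of labels: a solid disc 90 mm in diameter, 50 mm wide, 0.19 to 0.34 kg, standing on its rim so that it rolls along its gutter. Origin at its centre, y along its axle (x and z turn as it rolls). Stays on the low lip of its gutter.
- stapler: Red and black stapler, 130 x 34 x 55 mm, loose on the bench to the left; origin centre of its underside.
- padlock: Brass padlock lying flat, 40 x 44 x 18 mm with a steel shackle, loose on the bench to the right; origin under the middle of its body.
- stamp: Dark wooden hand stamp, 42 mm in diameter, 72 mm tall, standing loose to the right; origin centre of its underside.
- cutter: Yellow cutter knife, 170 x 22 x 18 mm, lying loose to the left; origin under the middle of its handle.
- glue_stick: White glue stick with a red cap, 31 mm in diameter, 100 mm tall, standing loose to the right; origin centre of its underside.
Mind the look-alikes: they are no part of the job. Of the things shaped like the orange_roll, the orange one is meant.

How it is judged:
By the outcome, as a careful person would: the job done as asked, in the order asked, and still so for the second after the job is handed in, with the robot touching nothing.
It also fails if it takes over 53 s, if anything falls off the work surface, if the arm or the gripper's body presses on something with over 40 N, if the wrist force passes 120 N, or if a joint passes its speed limit or range.

## Working session

There is one attempt and no reset: what is moved stays moved. The work goes in short steps, Python scripts to look and compute and a shell command to move; the robot and the scene stay as the last step left them, time stands still between calls to the robot, and variables do not carry over. Pictures are saved under pics/ and viewed, at most 10 in all, crops included, and the job is handed in when it is done.

```bash
mkdir -p pics
cat > look.py <<'E'
import cv2,numpy as np,json
from rig import ctrl,camera,get_calibration,nets
for c in("scene","top"):
    im=camera(c); cv2.imwrite(f"pics/{c}0.png",im)
    cal=get_calibration(c); print(c,{k:np.round(np.array(v),4).tolist() for k,v in cal.items()})
    for t in("catch_right","catch_middle","catch_left","orange_roll","green_roll","blue_roll","rack","gutters"):
        print(t,[(np.round(d["pixel"],1).tolist(),round(d["p"],2)) for d in nets.spot_point(c,t)[:4]])
o=ctrl.get_obs();print(o["time_s"],o["tcp_pos"],o["ee_rot"],o["force"],o["finger_gap"])
E
python3 look.py
```

```text
scene {'K': [[554.1774, 0.0, 323.5974], [0.0, 554.1774, 234.5415], [0.0, 0.0, 1.0]], 'k1': -0.1622, 'rvec': [2.1453, 1.3098, -0.4548], 'tvec': [-209.4985, -276.343, 1635.0511]}
catch_right [([285.3, 279.3], 0.87), ([247.8, 314.4], 0.3)]
catch_middle [([283.6, 322.7], 0.84)]
catch_left [([283.9, 356.8], 0.65)]
orange_roll [([217.3, 383.4], 0.83), ([223.3, 230.3], 0.59)]
green_roll [([245.7, 277.6], 0.84), ([283.9, 320.0], 0.54)]
blue_roll [([246.6, 347.9], 0.61)]
rack [([303.5, 315.0], 0.62)]
gutters [([250.0, 311.1], 0.82)]
top {'K': [[552.5683, 0.0, 312.789], [0.0, 552.5683, 238.478], [0.0, 0.0, 1.0]], 'k1': -0.1176, 'rvec': [2.1843, -2.1313, 0.1016], 'tvec': [-10.3287, 488.942, 1455.2971]}
catch_right [([214.5, 372.0], 0.71)]
catch_middle [([200.0, 344.0], 0.91)]
catch_left [([183.3, 316.5], 0.94)]
orange_roll [([249.1, 243.9], 0.97), ([238.9, 329.3], 0.95), ([310.8, 378.1], 0.69), ([213.1, 371.3], 0.3)]
green_roll [([255.1, 361.7], 0.78), ([197.8, 345.6], 0.46)]
blue_roll [([225.5, 303.8], 0.62)]
rack [([206.9, 349.1], 0.84), ([226.9, 306.7], 0.25)]
gutters []
0.9 [269.62364957 591.44548738 242.33335023] [ 3.14155003e+00 -2.89657956e-05  2.71383363e+00] [-0.38278821 -0.13318238 -0.61129664] 84.95347397661003
```

View pics/scene0.png

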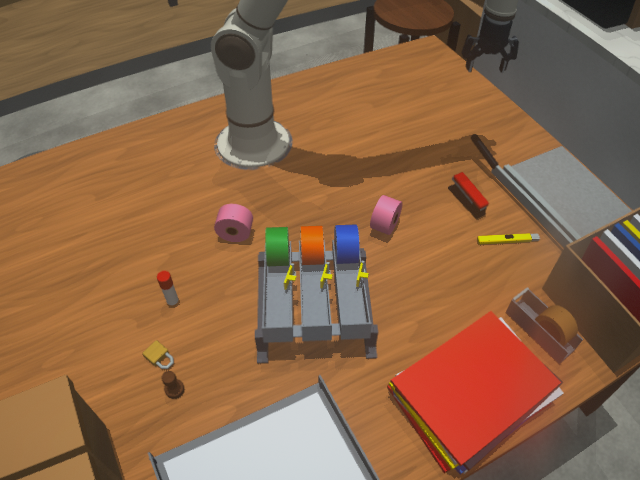

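View pics/top0.png

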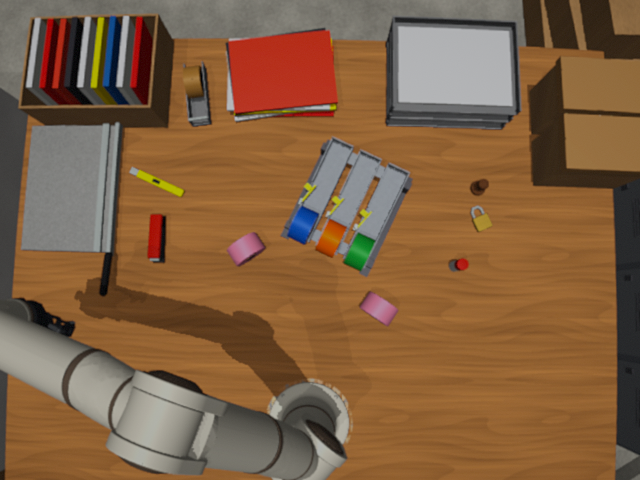

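The rolls from left to right are blue (y=+80, top px 303,226), orange (middle, 330,239) and green (y=-80, 361,253). The pink rolls are distractors. Next I fit the rack pose.

```bash
cat > geo.py <<'E'
import numpy as np,cv2
from scipy.optimize import least_squares
from scipy.spatial.transform import Rotation as R
from rig import get_calibration
def proj(c,P):
    k=get_calibration(c); d=np.array([k["k1"],0,0,0],float)
    return cv2.projectPoints(np.array(P,float).reshape(-1,3),np.array(k["rvec"],float),np.array(k["tvec"],float),np.array(k["K"],float),d)[0].reshape(-1,2)
def G(x,y,yaw,z=34): return R.from_euler("ZY",[yaw,-np.radians(9)]),np.array([x,y,z])
E
cat > fit.py <<'E'
from geo import *
loc=np.array([[140,-66.5,25],[140,13.5,25],[140,93.5,25],[33,-80,45],[33,0,45],[33,80,45]],float)
px={"top":[(372,214.5),(344,200),(316.5,183.3),(361.7,255.1),(329.3,238.9),(303.8,225.5)],
"scene":[(279.3,285.3),(322.7,283.6),(356.8,283.9),(277.6,245.7),None,(347.9,246.6)]}
def res(p,full=False):
    r,t=G(*p[:3]); W=r.apply(loc)+t; out=[]
    for c in px:
        q=proj(c,W)
        for a,b in zip(q,px[c]): out.append((a-b) if b is not None else [0,0])
    return np.array(out) if full else np.array(out).ravel()
s=least_squares(res,[500,0,-.5],loss="soft_l1",f_scale=3,x_scale=[100,100,.3])
print(s.x,np.round(res(s.x,True),1).tolist())
for c in("top","scene"):
    im=cv2.imread(f"pics/{c}0.png"); r,t=G(*s.x)
    for y0 in(-80,0,80):
        P=[(0,y0-27.5,0),(268,y0-27.5,0),(268,y0+27.5,0),(0,y0+27.5,0)]
        P2=[(x,y,32) for x,y,_ in P]
        for Q in(P,P2): cv2.polylines(im,[np.int32(np.round(proj(c,r.apply(Q)+t)*16))],True,(255,255,0),1,cv2.LINE_AA,4)
        P=[(33+45*np.cos(a),y0+w,45+45*np.sin(a)) for w in(-25,25) for a in np.linspace(0,6.28,30)]
        cv2.polylines(im,[np.int32(np.round(proj(c,r.apply(P)+t)*16))],False,(0,255,255),1,cv2.LINE_AA,4)
    u,v=(260,110) if c=="top" else (240,200)
    cr=im[v:v+180,u:u+160]; cv2.imwrite(f"pics/{c}_c.png",cv2.resize(cr,None,fx=2.5,fy=3 if 0 else 2.5,interpolation=cv2.INTER_CUBIC))
a=[cv2.imread(f"pics/{c}_c.png") for c in("top","scene")]; cv2.imwrite("pics/fit1.png",np.hstack(a))
E
python3 fit.py
```

```text
[ 4.62209395e+02 -3.45363579e+01 -4.47743646e-01] [[0.5, -1.9], [1.0, -1.2], [1.2, 1.8], [-3.2, -3.1], [1.5, -0.9], [-0.6, -1.5], [3.9, -1.2], [-3.2, -0.2], [-1.1, -1.2], [0.4, -1.2], [0.0, 0.0], [-1.0, -3.3]]
```

View pics/fit1.png

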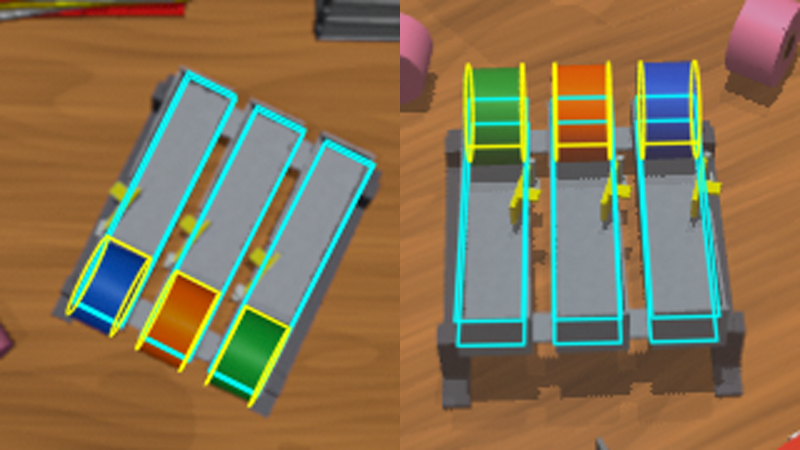

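The fit matches both views to about 2–3 mm. The tool's x axis already points nearly downhill, so I'll push along -x of the tool.

```bash
cat > go.py <<'E'
# python3 go.py x y z : TCP target in gutter frame (tool x downhill, z into the floor) -> rows units; shift is to be done after the turn
import sys
from geo import *
from rig import ctrl
r,t=G(462.2,-34.5,-0.4477)
D=R.from_matrix(r.as_matrix()@np.diag([-1,1,-1.]))
o=ctrl.get_obs(); p=np.array(o["tcp_pos"]); C=R.from_euler("xyz",o["ee_rot"])
print("t",round(o["time_s"],2),"local",np.round(r.inv().apply(p-t),1),"F local",np.round(r.inv().apply(o["force"]),1),"gap",round(o["finger_gap"],1),"q",np.round(o["qpos"],2))
print("turn units",np.round(np.degrees((C.inv()*D).as_rotvec())/6,3))
if len(sys.argv)>3:
    w=r.apply(np.array(sys.argv[1:4],float))+t
    print("world",np.round(w,1),"units after turn",np.round(D.inv().apply(w-p)/25,2), "units in present axes",np.round(C.inv().apply(w-p)/25,2))
E
python3 go.py -60 -4 120
```

```text
t 0.9 local [-406.5  480.9  275.3] F local [-0.4 -0.3 -0.6] gap 85.0 q [-0.88  0.5  -0.43  1.55  0.22  1.14 -0.21]
turn units [ 0.015 -1.5    0.19 ]
world [390.1  -4.3 143.1] units after turn [-13.86 -19.4    6.21] units in present axes [-14.27 -19.68   3.97]
```

```bash
python3 -m pendant '[{"travel":[0,0,0],"angular":[0,-0.75,0.1],"gripper":1},{"travel":[0,0,0],"angular":[0,-0.75,0.09],"gripper":1},{"travel":[-0.7,-0.97,0],"angular":[0,0,0],"gripper":1},{"travel":[-0.7,-0.97,0],"angular":[0,0,0],"gripper":1},{"travel":[-0.7,-0.97,0],"angular":[0,0,0],"gripper":1},{"travel":[-0.7,-0.97,0],"angular":[0,0,0],"gripper":1},{"travel":[-0.7,-0.97,0],"angular":[0,0,0],"gripper":1},{"travel":[-0.7,-0.97,0],"angular":[0,0,0],"gripper":1},{"travel":[-0.7,-0.97,0],"angular":[0,0,0],"gripper":1},{"travel":[-0.7,-0.97,0],"angular":[0,0,0],"gripper":1}]'; python3 go.py -60 -4 120
```

```text
time_s: 1.9
tcp_pos: [310.4, 355.5, 264.2]
ee_rot: [3.14, 0.157, 2.694]
force: [0.8, 1.1, -0.3]
finger_gap: -0.4
gripper_force: 0.0
t 1.9 local [-265.9  285.9  275.2] F local [ 0.2  1.3 -0.4] gap -0.4 q [-0.71  0.12 -0.34  1.99  0.23  1.03 -0.04]
turn units [ 0.019  0.001 -0.001]
world [390.1  -4.3 143.1] units after turn [ -8.24 -11.6    6.21] units in present axes [ -8.24 -11.61   6.18]
```

```bash
python3 -m pendant '[{"travel":[-0.8,-0.97,0.1],"angular":[0,0,0],"gripper":1},{"travel":[-0.8,-0.97,0.1],"angular":[0,0,0],"gripper":1},{"travel":[-0.8,-0.97,0.1],"angular":[0,0,0],"gripper":1},{"travel":[-0.8,-0.97,0.1],"angular":[0,0,0],"gripper":1},{"travel":[-0.8,-0.97,0.1],"angular":[0,0,0],"gripper":1},{"travel":[-0.8,-0.97,0.2],"angular":[0,0,0],"gripper":1},{"travel":[-0.8,-0.97,0.2],"angular":[0,0,0],"gripper":1},{"travel":[-0.8,-0.97,0.2],"angular":[0,0,0],"gripper":1},{"travel":[-0.8,-0.97,0.2],"angular":[0,0,0],"gripper":1},{"travel":[-0.8,-0.97,0.2],"angular":[0,0,0],"gripper":1}]'; python3 go.py -50 -4 100
```

```text
time_s: 2.9
tcp_pos: [389.0, 48.9, 258.1]
ee_rot: [3.139, 0.158, 2.694]
force: [-0.2, 0.1, 0.7]
finger_gap: 0.2
gripper_force: 0.0
t 2.9 local [-65.8  43.4 237.3] F local [-0.1  0.   0.7] gap 0.2 q [-0.34 -0.11  0.05  2.23  0.14  0.9   0.75]
turn units [ 0.023  0.008 -0.   ]
world [401.8 -10.  124.9] units after turn [-0.63 -1.9   5.49] units in present axes [-0.63 -1.91  5.49]
```

```bash
python3 -m pendant '[{"travel":[-0.3,-0.9,0],"angular":[0,0,0],"gripper":1},{"travel":[-0.3,-0.9,0],"angular":[0,0,0],"gripper":1},{"travel":[0,0,0.8],"angular":[0,0,0],"gripper":1},{"travel":[0,0,0.8],"angular":[0,0,0],"gripper":1},{"travel":[0,0,0.8],"angular":[0,0,0],"gripper":1},{"travel":[0,0,0.8],"angular":[0,0,0],"gripper":1},{"travel":[0,0,0.8],"angular":[0,0,0],"gripper":1},{"travel":[0,0,0.8],"angular":[0,0,0],"gripper":1},{"travel":[0,0,0.6],"angular":[0,0,0],"gripper":1},{"travel":[0,0,0],"angular":[0,0,0],"gripper":1}]'; python3 go.py -45 -4 60
python3 - <<'E'
import cv2,numpy as np
from rig import camera
from geo import *
from rig import ctrl
o=ctrl.get_obs(); C=R.from_euler("xyz",o["ee_rot"]); p=np.array(o["tcp_pos"])
crops=[]
for c,(u,v) in {"top":(270,180),"scene":(240,150)}.items():
    im=camera(c)
    for d,col in((11,(0,255,0)),(24,(255,0,255))):
        q=proj(c,C.apply([[-11,0,d],[11,0,d]])+p); print(c,d,q.round(1).tolist())
    crops.append(cv2.resize(im[v:v+150,u:u+130],None,fx=3,fy=3,interpolation=cv2.INTER_CUBIC))
cv2.imwrite("pics/near1.png",np.hstack(crops))
E
```

```text
time_s: 3.9
tcp_pos: [400.6, -6.1, 125.4]
ee_rot: [-3.141, 0.154, 2.694]
force: [-0.4, 0.8, 0.5]
finger_gap: 0.3
gripper_force: 0.0
t 3.9 local [-52.7  -1.1 100.8] F local [-0.6  0.5  0.6] gap 0.3 q [-0.27  0.14  0.15  2.37  0.13  0.51  0.9 ]
turn units [-0.005 -0.025  0.001]
world [411.9 -14.8  86.2] units after turn [-0.31 -0.12  1.63] units in present axes [-0.31 -0.12  1.63]
top 11 [[316.8, 265.3], [312.9, 273.1]]
top 24 [[317.2, 264.9], [313.3, 272.6]]
scene 11 [[311.3, 208.6], [311.2, 202.8]]
scene 24 [[311.4, 212.9], [311.2, 207.0]]
```

View pics/near1.png

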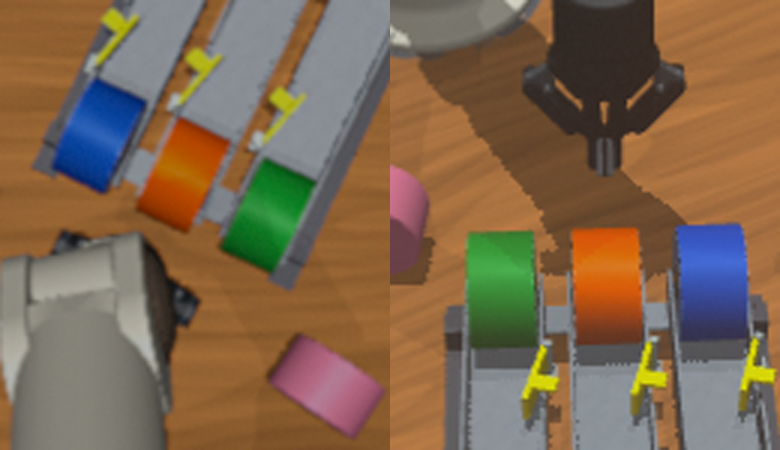

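The tip position matches 11 mm ahead of the TCP, at scene px (311.7, 208). The knuckles stay well above the neighbouring rolls. I'll descend behind the orange roll.

```bash
python3 -m pendant '[{"travel":[-0.5,-0.1,0],"angular":[0,0,0],"gripper":1},{"travel":[0,0,0.5],"angular":[0,0,0],"gripper":1},{"travel":[0,0,0.5],"angular":[0,0,0],"gripper":1},{"travel":[0,0,0.5],"angular":[0,0,0],"gripper":1},{"travel":[0,0,0.5],"angular":[0,0,0],"gripper":1},{"travel":[0,0,0],"angular":[0,0,0],"gripper":1}]'; python3 go.py 138 -4 50
```

```text
time_s: 4.6
tcp_pos: [418.9, -16.7, 79.3]
ee_rot: [3.14, 0.157, 2.694]
force: [-0.0, -0.3, 0.4]
finger_gap: -0.1
gripper_force: 0.0
t 4.6 local [-39.1  -2.7  52. ] F local [ 0.2 -0.3  0.4] gap -0.1 q [-0.23  0.28  0.15  2.36  0.1   0.38  0.95]
turn units [ 0.013 -0.004  0.   ]
world [576.3 -93.7 105. ] units after turn [-7.08 -0.05  0.08] units in present axes [-7.08 -0.05  0.08]
```

```bash
python3 -m pendant '[{"travel":[-0.3,-0.05,0.05],"angular":[0,0,0],"gripper":1},{"travel":[-0.4,0,0],"angular":[0,0,0],"gripper":1},{"travel":[-0.4,0,0],"angular":[0,0,0],"gripper":1},{"travel":[-0.4,0,0],"angular":[0,0,0],"gripper":1},{"travel":[-0.4,0,0],"angular":[0,0,0],"gripper":1},{"travel":[-0.4,0,0],"angular":[0,0,0],"gripper":1},{"travel":[-0.4,0,0],"angular":[0,0,0],"gripper":1},{"travel":[-0.4,0,0],"angular":[0,0,0],"gripper":1}]'; python3 go.py 142 -4 50
```

```text
time_s: 5.4
tcp_pos: [488.0, -51.5, 90.2]
ee_rot: [3.14, 0.157, 2.694]
force: [-2.0, 1.2, 0.4]
finger_gap: 0.2
gripper_force: 1.0
t 5.4 local [39.  -4.2 50.7] F local [-2.2  0.2  0.8] gap 0.2 q [-0.11  0.35  0.12  2.2   0.05  0.46  1.09]
turn units [ 0.013 -0.005 -0.001]
world [579.8 -95.4 105.6] units after turn [-4.12  0.01  0.03] units in present axes [-4.12  0.01  0.02]
```

Light pushing contact of about 2 N. I'll carry on past the catch.

```bash
python3 -m pendant '[{"travel":[-0.5,0,0],"angular":[0,0,0],"gripper":1},{"travel":[-0.5,0,0],"angular":[0,0,0],"gripper":1},{"travel":[-0.5,0,0],"angular":[0,0,0],"gripper":1},{"travel":[-0.5,0,0],"angular":[0,0,0],"gripper":1},{"travel":[-0.5,0,0],"angular":[0,0,0],"gripper":1},{"travel":[-0.5,0,0],"angular":[0,0,0],"gripper":1},{"travel":[-0.4,0,0],"angular":[0,0,0],"gripper":1},{"travel":[-0.4,0,0],"angular":[0,0,0],"gripper":1},{"travel":[-0.3,0,0],"angular":[0,0,0],"gripper":1},{"travel":[0,0,0],"angular":[0,0,0],"gripper":1}]'; python3 go.py 142 -4 50
cat > pic.py <<'E'
import cv2,numpy as np,sys
from rig import camera
cr=[cv2.resize(camera(c)[v:v+150,u:u+130],None,fx=3,fy=3,interpolation=cv2.INTER_CUBIC) for c,(u,v) in {"top":(270,130),"scene":(250,200)}.items()]
cv2.imwrite(f"pics/{sys.argv[1]}.png",np.hstack(cr))
E
python3 pic.py up1
```

```text
time_s: 6.4
tcp_pos: [580.3, -95.8, 106.7]
ee_rot: [3.14, 0.159, 2.693]
force: [0.3, 0.1, 0.2]
finger_gap: -0.0
gripper_force: 0.0
t 6.4 local [142.7  -4.1  51. ] F local [0.2 0.2 0.1] gap -0.0 q [-0.    0.45  0.11  1.96  0.01  0.58  1.2 ]
turn units [ 0.017  0.018 -0.007]
world [579.8 -95.4 105.6] units after turn [0.03 0.01 0.04] units in present axes [0.03 0.   0.04]
```

View pics/up1.png

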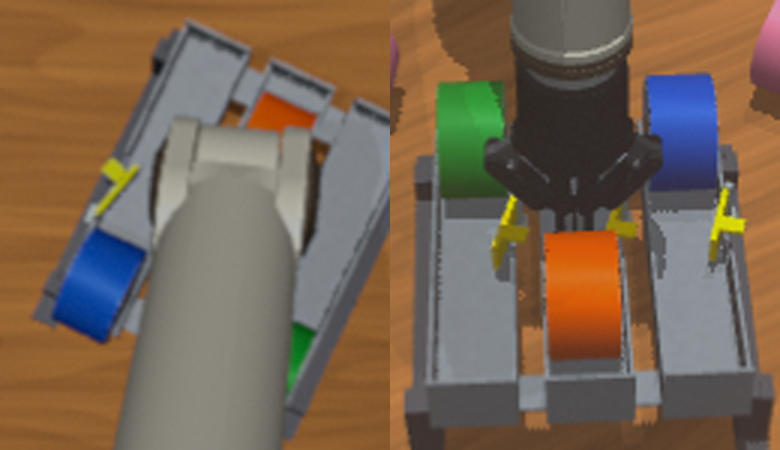

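```bash
python3 -m pendant '[{"travel":[0,0,0],"angular":[0,0,0],"gripper":1},{"travel":[0,0,0],"angular":[0,0,0],"gripper":1},{"travel":[0.2,0,0],"angular":[0,0,0],"gripper":1},{"travel":[0.2,0,0],"angular":[0,0,0],"gripper":1},{"travel":[0.3,0,0],"angular":[0,0,0],"gripper":1},{"travel":[0.3,0,0],"angular":[0,0,0],"gripper":1},{"travel":[0,0,0],"angular":[0,0,0],"gripper":1},{"travel":[0,0,0],"angular":[0,0,0],"gripper":1}]'; python3 go.py 142 -4 50; python3 pic.py up2
```

```text
time_s: 7.3
tcp_pos: [556.5, -84.1, 102.4]
ee_rot: [3.14, 0.157, 2.694]
force: [-0.6, 0.2, 0.2]
finger_gap: -0.1
gripper_force: 0.0
t 7.3 local [115.8  -3.9  50.9] F local [-0.6 -0.1  0.3] gap -0.1 q [-0.02  0.43  0.11  2.02  0.02  0.55  1.18]
turn units [0.016 0.002 0.002]
world [579.8 -95.4 105.6] units after turn [-1.05 -0.    0.04] units in present axes [-1.05 -0.    0.04]
```

View pics/up2.png

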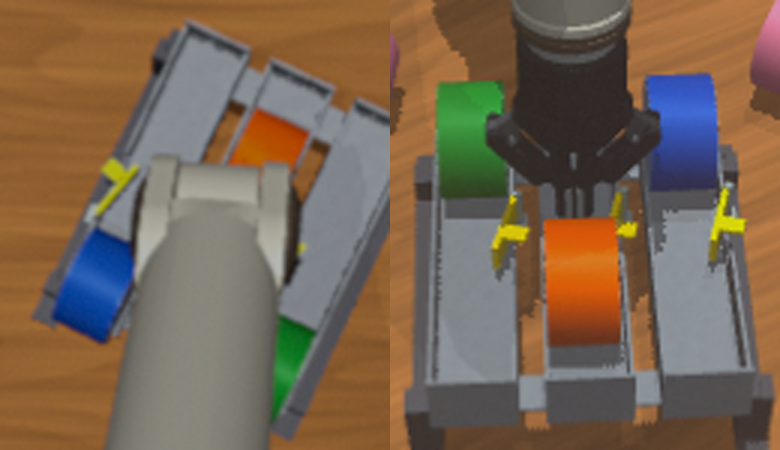

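Orange rolled back slightly, about 10 mm (front edge at crop row 345), and stopped clear of the finger, so it seems to be resting on its catch. I'll lift and go to green.

```bash
python3 -m pendant '[{"travel":[0.2,0,-0.3],"angular":[0,0,0],"gripper":1},{"travel":[0,0,-0.9],"angular":[0,0,0],"gripper":1},{"travel":[0,0,-0.9],"angular":[0,0,0],"gripper":1},{"travel":[0,0,-0.9],"angular":[0,0,0],"gripper":1},{"travel":[0.9,-0.4,0],"angular":[0,0,0],"gripper":1},{"travel":[0.9,-0.4,0],"angular":[0,0,0],"gripper":1},{"travel":[0.9,-0.4,0],"angular":[0,0,0],"gripper":1},{"travel":[0.9,-0.4,0],"angular":[0,0,0],"gripper":1},{"travel":[0.9,-0.5,0],"angular":[0,0,0],"gripper":1},{"travel":[0.9,-0.5,0],"angular":[0,0,0],"gripper":1}]'; python3 go.py -40 -84 50; python3 pic.py up3
```

```text
time_s: 8.4
tcp_pos: [392.1, -78.0, 154.6]
ee_rot: [3.14, 0.158, 2.694]
force: [-1.3, 0.7, -0.3]
finger_gap: 0.3
gripper_force: 0.0
t 8.4 local [-25.  -69.6 126.1] F local [-1.5  0.1 -0. ] gap 0.3 q [-0.05  0.06  0.13  2.35  0.08  0.58  1.14]
turn units [ 0.018  0.005 -0.002]
world [383.2 -89.7  77.1] units after turn [ 0.6  -0.58  3.04] units in present axes [ 0.6  -0.58  3.04]
```

View pics/up3.png

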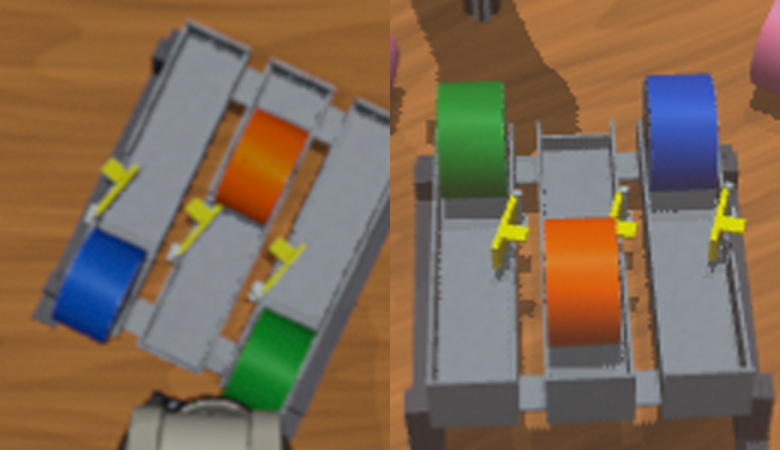

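Orange rests behind its catch (top crop 262,165, with the catch below it). Now I'll descend behind green.

```bash
python3 -m pendant '[{"travel":[0.4,-0.6,0],"angular":[0,0,0],"gripper":1},{"travel":[0,0,0.6],"angular":[0,0,0],"gripper":1},{"travel":[0,0,0.6],"angular":[0,0,0],"gripper":1},{"travel":[0,0,0.6],"angular":[0,0,0],"gripper":1},{"travel":[0,0,0],"angular":[0,0,0],"gripper":1}]'; python3 go.py -35 -84 50
```

```text
time_s: 9.0
tcp_pos: [383.8, -90.3, 107.5]
ee_rot: [3.141, 0.155, 2.694]
force: [-0.5, 0.6, 0.2]
finger_gap: 0.1
gripper_force: 0.0
t 9.0 local [-34.4 -84.2  79.9] F local [-0.6  0.4  0.3] gap 0.1 q [-0.01  0.16  0.14  2.4   0.06  0.43  1.19]
turn units [ 0.007 -0.016 -0.001]
world [387.6 -91.9  77.9] units after turn [0.02 0.01 1.2 ] units in present axes [0.02 0.01 1.2 ]
```

```bash
python3 -m pendant '[{"travel":[-0.1,0,0.4],"angular":[0,0,0],"gripper":1},{"travel":[-0.05,0,0.4],"angular":[0,0,0],"gripper":1},{"travel":[0,0,0.4],"angular":[0,0,0],"gripper":1},{"travel":[0,0,0],"angular":[0,0,0],"gripper":1}]'; python3 go.py 142 -84 50
```

```text
time_s: 9.4
tcp_pos: [391.1, -93.8, 78.4]
ee_rot: [3.141, 0.155, 2.694]
force: [0.4, 0.1, 0.0]
finger_gap: 0.2
gripper_force: 0.0
t 9.4 local [-31.  -84.2  49.9] F local [ 0.4  0.2 -0. ] gap 0.2 q [0.01 0.25 0.13 2.4  0.04 0.35 1.21]
turn units [ 0.008 -0.017 -0.001]
world [ 545.2 -167.5  105.6] units after turn [-6.92  0.01 -0.01] units in present axes [-6.92  0.01 -0.02]
```

```bash
python3 -m pendant '[{"travel":[-0.4,0,0],"angular":[0,0,0],"gripper":1},{"travel":[-0.4,0,0],"angular":[0,0,0],"gripper":1},{"travel":[-0.4,0,0],"angular":[0,0,0],"gripper":1},{"travel":[-0.4,0,0],"angular":[0,0,0],"gripper":1},{"travel":[-0.4,0,0],"angular":[0,0,0],"gripper":1},{"travel":[-0.4,0,0],"angular":[0,0,0],"gripper":1},{"travel":[-0.4,0,0],"angular":[0,0,0],"gripper":1}]'; python3 go.py 142 -84 50
```

```text
time_s: 10.1
tcp_pos: [454.6, -124.2, 90.3]
ee_rot: [3.14, 0.157, 2.694]
force: [-1.8, 1.6, 0.4]
finger_gap: 0.0
gripper_force: 0.8
t 10.1 local [ 40.4 -84.1  50.6] F local [-2.2  0.6  0.8] gap 0.0 q [0.08 0.32 0.11 2.24 0.01 0.43 1.3 ]
turn units [ 0.014 -0.003 -0.002]
world [ 545.2 -167.5  105.6] units after turn [-4.06  0.01  0.03] units in present axes [-4.06  0.01  0.02]
```

```bash
python3 -m pendant '[{"travel":[-0.5,0,0],"angular":[0,0,0],"gripper":1},{"travel":[-0.5,0,0],"angular":[0,0,0],"gripper":1},{"travel":[-0.5,0,0],"angular":[0,0,0],"gripper":1},{"travel":[-0.5,0,0],"angular":[0,0,0],"gripper":1},{"travel":[-0.5,0,0],"angular":[0,0,0],"gripper":1},{"travel":[-0.5,0,0],"angular":[0,0,0],"gripper":1},{"travel":[-0.4,0,0],"angular":[0,0,0],"gripper":1},{"travel":[-0.4,0,0],"angular":[0,0,0],"gripper":1},{"travel":[-0.3,0,0],"angular":[0,0,0],"gripper":1},{"travel":[0,0,0],"angular":[0,0,0],"gripper":1}]'; python3 go.py
python3 -m pendant '[{"travel":[0,0,0],"angular":[0,0,0],"gripper":1},{"travel":[0,0,0],"angular":[0,0,0],"gripper":1},{"travel":[0.2,0,0],"angular":[0,0,0],"gripper":1},{"travel":[0.2,0,0],"angular":[0,0,0],"gripper":1},{"travel":[0.3,0,0],"angular":[0,0,0],"gripper":1},{"travel":[0.3,0,0],"angular":[0,0,0],"gripper":1},{"travel":[0,0,0],"angular":[0,0,0],"gripper":1},{"travel":[0,0,0],"angular":[0,0,0],"gripper":1}]'; python3 go.py; python3 pic.py up4
```

```text
time_s: 11.1
tcp_pos: [546.7, -168.4, 106.7]
ee_rot: [3.14, 0.159, 2.693]
force: [-0.4, -0.0, 0.4]
finger_gap: -0.0
gripper_force: 0.0
t 11.1 local [143.8 -84.1  50.8] F local [-0.3 -0.2  0.5] gap -0.0 q [ 0.15  0.43  0.1   2.01 -0.02  0.55  1.38]
turn units [ 0.016  0.017 -0.005]
time_s: 11.9
tcp_pos: [522.9, -156.9, 102.5]
ee_rot: [3.14, 0.157, 2.694]
force: [-0.1, -0.5, 0.0]
finger_gap: 0.2
gripper_force: 0.0
t 11.9 local [117.1 -84.   50.8] F local [ 0.1 -0.5 -0. ] gap 0.2 q [ 0.13  0.4   0.1   2.07 -0.01  0.52  1.36]
turn units [0.016 0.003 0.001]
```

View pics/up4.png

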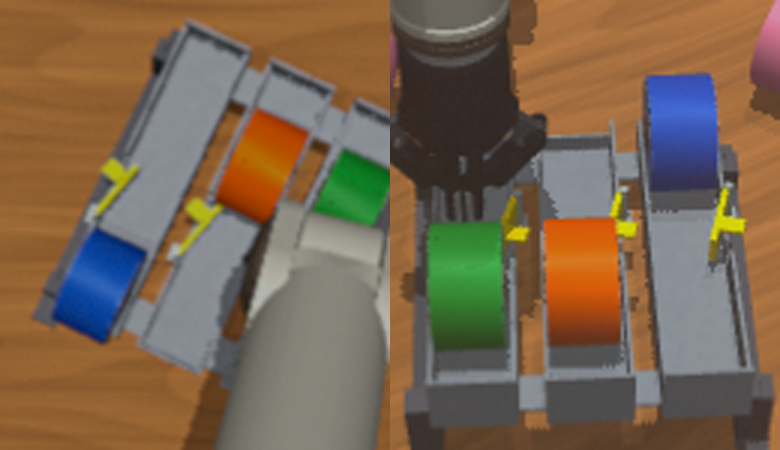

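Green now sits level with orange (scene crop bottom edges at rows 348 and 345). I'll lift clear and check.

```bash
python3 -m pendant '[{"travel":[0.2,0,-0.3],"angular":[0,0,0],"gripper":1},{"travel":[0,0,-0.9],"angular":[0,0,0],"gripper":1},{"travel":[0,0,-0.9],"angular":[0,0,0],"gripper":1},{"travel":[0,0,-0.9],"angular":[0,0,0],"gripper":1},{"travel":[0,0,-0.9],"angular":[0,0,0],"gripper":1},{"travel":[0.9,0,0],"angular":[0,0,0],"gripper":1},{"travel":[0.9,0,0],"angular":[0,0,0],"gripper":1},{"travel":[0.9,0,0],"angular":[0,0,0],"gripper":1},{"travel":[0.9,0,0],"angular":[0,0,0],"gripper":1},{"travel":[0,0,0],"angular":[0,0,0],"gripper":1}]'; python3 pic.py up5
```

```text
time_s: 13.0
tcp_pos: [421.2, -108.7, 183.2]
ee_rot: [3.141, 0.154, 2.695]
force: [-0.5, -0.3, -0.1]
finger_gap: 0.2
gripper_force: 0.0
```

View pics/up5.png

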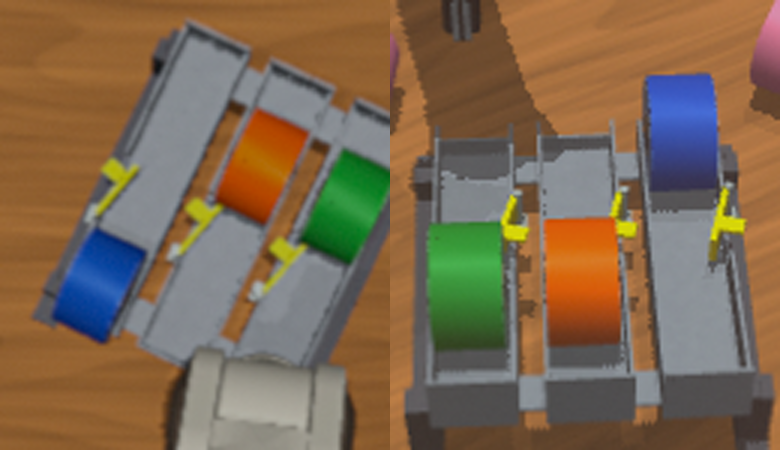

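Both rolls rest behind their catches, blue is still at its lip, and the robot is clear of everything.

```bash
python3 -c "
from rig import ctrl
print(ctrl.close_job())"
```

```text
the job is handed in; nothing more can be done
None
```

The orange and green rolls are both up behind their yellow catches and staying there; blue is still at its front end, nothing else was touched, and the job was handed in at about 13 s.

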